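# Pop open the paint case

### The job

Open the wide, flat paint case for the painter: press the round release button on its front ledge so that its lid springs up and stands fully open, then take the hand away. Leave the taller, narrower box with the same kind of button shut, and do not shift or tip the steel cup of brushes.

Things in the scene. Friction and masses are not known exactly. Their poses are not given: they have to be found in the camera images.
- case_button (a point): Top centre of the wide flat case's release button, 46 mm above the table. Round, black, 30 mm across, 10 mm above a 42 mm collar in the middle of the front ledge (robot's side). Goes straight down 6 mm, this point with it; 2 N to start, 4.5 N at the end; frees the lid at about 4 mm, comes back when let go. Axes: z up, x towards the hinge, y along the case. Lid's front edge: 28 mm in +x.
- case_lid (a joint): Lid of the wide flat case (grey plastic, fixed, 220 mm wide, 175 deep, 46 high shut), rad: 0 shut and latched, 1.75 fully open at its stop. Lid 220 x 125 x 16 mm, hinged 30 mm up along the far edge, 153 mm behind the button (+x); it swings up away from button and robot. Once freed, its spring takes it to the stop in about 1.5 s and holds it there. Cannot be lifted while latched.
- box_lid (a joint): Lid of the bystander box, rad: 0 shut, 1.75 open; leave it shut. The box is of the same grey plastic with the same black button on its front ledge, but only 120 mm wide and 84 mm high (175 mm deep). Fixed beside the case, on its left or right, about 300 to 550 mm from it, centre to centre.
- cup: Loose steel rinsing cup with three brushes standing in it, 72 mm across the rim, 88 mm high, brushes up to 150 mm; it stands nearer the robot than the cases. Origin: centre of its underside. To be left alone.
Things that resemble listed ones, but are neither listed nor needed, are in the scene too. Leave any blue look-alike of the part that bears box_lid alone.

How it is judged (in metres and radians):
At the end, for the whole second after the job is handed in: The lid of the wide flat case stands open within 10 degrees of its stop (joint above 1.57 rad) and at rest, the box is still shut (its lid below 0.1 rad), and the steel cup stands upright (within 10 degrees) less than 20 mm from where it was (value of joint case_lid above 1.57 rad and velocity of joint case_lid below 0.1 rad/s and value of joint box_lid below 0.1 rad and angle between cup's own z axis and vertical below 0.17 rad and distance of cup from where it was at the start of the episode below 0.02 m); the robot touches nothing.
It fails at once if the taller box's lid is opened (value of joint box_lid above 0.1 rad).
It fails at once if the steel cup is shifted by more than 20 mm or tipped by more than 10 degrees (distance of cup from where it was at the start of the episode above 0.02 m or angle between cup's own z axis and vertical above 0.17 rad).
It also fails if it takes over 29 s, if anything falls off the work surface, if the arm or the gripper's body presses on something with over 40 N, if the wrist force passes 120 N, or if a joint passes its speed limit or range.

### The arm

A 7-joint arm with a two-finger parallel gripper is mounted at the origin on the work surface. World frame = base frame: x ahead of the robot, y to its left, z up, the work surface at z = 0. Lengths are in m, angles in degrees, forces in N, time in s.
With the tool pointing down it reaches from about 0.425 to 0.925 m from the base axis. Payload 6.8 kg.
Tool frame: the origin (TCP) lies on the front face of the gripper's body, between the roots of the fingers; the fingertips stand 73 mm ahead of it and the grasp point (between the pads) lies 54 mm ahead of it (grasp_offset is the distance from the TCP to the grasp point, in m); x points along the fingers, y is the direction in which the jaws open and shut, and the axes are right-handed (so a half turn about x gives the same grasp; the last joint's range is limited). The gripper opens to 85 mm and grips with 20 to 120 N. Pads are 22 mm wide; open, the fingers measure 114 mm over their backs; the gripper's body (76 mm by 85 mm) begins 54 mm behind the grasp point. The pads swing forward as they close: fully open they stand 13 mm farther back than shut.
Start: joints at [-71.855, 27.33, 1.283, 89.118, -0.659, 63.558, -4.761], TCP at [0.278, 0.615, 0.304] pointing down, gripper open.
Joint ranges: [-169.35, 169.35], [-19.33, 120.38], [-80.79, 83.38], [13.8, 139.57], [-78.32, 258.32], [9.67, 109.79], [-169.56, 169.56]. Speed limits (degrees/s): [136.94, 136.94, 180, 180, 180, 180, 180].

### API

Orientations are given as [roll, pitch, yaw] about the fixed x, y, z axes, in that order (R = Rz(yaw) Ry(pitch) Rx(roll)).
In Python, from rig import get_obs, camera, finish_job, grasp_offset gives the robot as it stands.
- The arm moves only by the tool move_arm, never from a script. Its argument "moves" is a list of rows, each a list of 2 entries, a list of its own where there are three numbers: the shift along the tool's x, y, z in mm, then the turn about the tool's x in rad. In form: [[[x, y, z], yaw], ...]. A call has 1 to 5 rows; each row is the pose to reach, as a shift and turn from the pose commanded when the call began, along the tool's axes at that moment; what a row does not reach only later rows make up. A row lasts 1/8 s, in which the tool goes at most 62.5 mm and 10.7 degrees, less where a joint would pass 70% of its speed; a pose out of reach is approached as far as the arm can. A call with a gripper value outside its range is refused whole. "jaw" is the opening, from 0 (shut) to 1 (fully open), set as the call begins (left out, the last holds). The fingers move at their own pace and stop on an object; "squeeze" is the grip in N (left out, the last holds). Time passes only in rows, so rows that repeat a pose let the fingers close. It gives the time, the measured TCP pose, the force and the opening at its end, in the units of the state.
- get_obs(): the state, without advancing time (a new reading comes with each control period).
- camera(name): name is "scene" or "top"; returns a dict with "frame" (384x512x3 uint8, red, green, blue), "fx", "fy", "cx", "cy" (pixels), "k1" (the pictures are not rectified: a ray, as slopes to the right and down, at radius r is drawn at 1 + k1 r^2 times it, then the intrinsics apply), "R" (3x3) and "t" (3): a world point X has camera coordinates R X + t. Camera axes: x right, y down, z forward; pixel columns grow to the right and rows downward; lengths in m; the calibration is good to about 2 mm. A picture is of the moment at which its call begins. There is no depth.
- finish_job(): hands the job in, once; it reports no verdict.
The state is a dict: "t": time; "joint_positions": joint angles; "qvel": joint speeds; "tau": joint torques, N m; "tcp_pos": TCP position; "orientation": TCP orientation; "contact_force": force on the tool from outside, world axes, zero at the start; "ft_torque": the same for the moment, N m; "finger_gap": finger opening in m.
Only numpy, scipy, OpenCV 4.12 (cv2) and the standard library are available. Lean on these libraries where they do the work, as an engineer would, in place of code of your own. Each camera call takes 0.05 s, during which the arm holds its last target. There are 200 camera calls.

## Working session

There is one attempt and no reset: what is moved stays moved. The work goes in short steps, Python scripts to look and compute and a tool call to move; the robot and the scene stay as the last step left them, time stands still between calls to the robot, and variables do not carry over. Pictures are saved under pics/ and viewed, about 8 in all and at most 12, crops included, and the job is handed in when it is done.

Besides the shell and the picture viewer there is one more tool, called after "Call:" by a JSON object that holds its "fn" and its "kwargs". move_arm: Moves the arm, as the interface text tells. Its arguments: {"type":"object","properties":{"moves":{"type":"array"},"jaw":{"type":"number"},"squeeze":{"type":"number"}},"required":["moves"]}

```bash
mkdir -p pics
cat > h.py <<'E'
import numpy as np,cv2
from rig import *
def snap(n,f):
    c=camera(n); cv2.imwrite(f'pics/{f}.png',c['frame'][:,:,::-1]); return c
def ray(c,u,v):
    d=np.array([(u-c['cx'])/c['fx'],(v-c['cy'])/c['fy']]); s=d.copy()
    for _ in range(30): s=d/(1+c['k1']*(s@s))
    R=np.array(c['R']);return -R.T@np.array(c['t']), R.T@np.array([s[0],s[1],1])
def plane(c,u,v,z):
    o,d=ray(c,u,v); return o+d*(z-o[2])/d[2]
def proj(c,X):
    p=np.array(c['R'])@X+np.array(c['t']); s=p[:2]/p[2]; s=s*(1+c['k1']*(s@s))
    return s*[c['fx'],c['fy']]+[c['cx'],c['cy']]
E
python3 - <<'E'
from h import *
a=snap('scene','s0');b=snap('top','t0')
o=get_obs();print({k:np.round(o[k],3) for k in o})
for c in(a,b):print(c['fx'],c['k1'],-np.array(c['R']).T@np.array(c['t']))
cv2.imwrite('pics/both.png',cv2.resize(np.hstack([a['frame'],b['frame']])[:,:,::-1],(800,300),interpolation=cv2.INTER_AREA))
E
```

```text
{'t': np.float64(0.1), 'joint_positions': array([-71.855,  27.371,   1.28 ,  89.172,  -0.659,  63.559,  -4.76 ]), 'qvel': array([-0.025, -0.155,  0.123, -0.204, -0.002, -0.01 , -0.016]), 'tau': array([ 5.0000e-03, -5.9776e+01,  1.6140e+00, -2.8195e+01,  1.3000e-02,
        5.0000e-03, -0.0000e+00]), 'tcp_pos': array([0.278, 0.615, 0.303]), 'orientation': array([ -85.825,   89.905, -110.161]), 'contact_force': array([-0.347, -0.256, -0.338]), 'ft_torque': array([-0.001, -0.006, -0.006]), 'finger_gap': np.float64(0.086)}
383.15275358297015 -0.020997238310722803 [ 1.39943961 -0.20558252  0.77138904]
382.54604329855704 -0.023442197929626225 [ 0.41536702 -0.06674788  1.01513447]
```

View pics/t0.png

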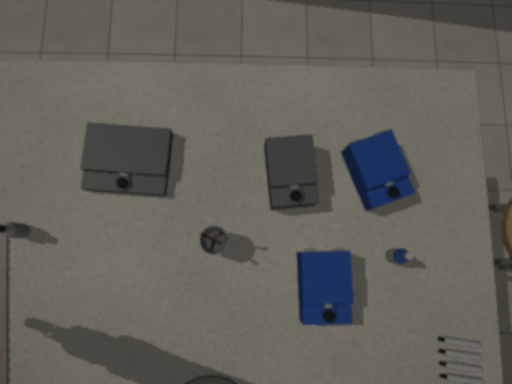

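View pics/s0.png

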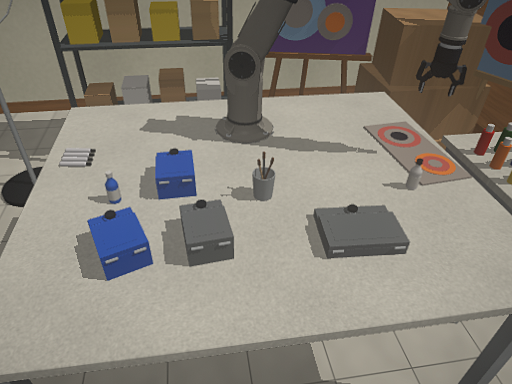

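The top view shows five candidates. The wide grey flat case has its button at top (123,182) and scene (352,209). The others are the narrow grey box (295,195), the blue boxes (392,190) and (329,315), and the cup at (213,240). I choose the wide grey case, and check it in a close crop.

Run:
```python
from h import *
a=camera('scene');b=camera('top')
def blob(c,x0,x1,y0,y1,th):
    g=c['frame'][y0:y1,x0:x1].max(2); m=(g<th).astype(np.uint8)
    n,l,s,ce=cv2.connectedComponentsWithStats(m); 
    return [(s[i].tolist()[:5],(ce[i]+[x0,y0]).round(1).tolist()) for i in range(1,n) if s[i,4]>15]
for th in(25,32,40):
    print(th,blob(b,105,145,168,198,th),blob(a,335,370,198,216,th))
print(plane(b,123,182,.046),plane(a,352,208,.046))
print('corners',[plane(b,*p,.046).round(3) for p in((87,123),(171,129))],[plane(b,*p,.03).round(3) for p in((82,190),(166,195))])
print('cup',plane(b,213,240,.088), 'bottle',plane(b,5,230,.05))
x=np.hstack([cv2.resize(b['frame'][110:210,70:190],(400,333),interpolation=2),cv2.resize(a['frame'][190:260,310:415],(400,333),interpolation=2)])
cv2.imwrite('pics/c1.png',cv2.convertScaleAbs(x[:,:,::-1],alpha=1.8))
```

```text
25 [([14, 11, 8, 8, 46], [123.0, 182.6])] []
32 [([13, 10, 10, 10, 80], [122.4, 182.7])] []
40 [([12, 10, 12, 11, 103], [122.5, 182.7])] []
[0.5952848  0.23320046 0.046     ] [0.60009739 0.23369488 0.046     ]
corners [array([0.752, 0.337, 0.046]), array([0.738, 0.117, 0.046])] [array([0.576, 0.343, 0.03 ]), array([0.565, 0.125, 0.03 ])]
cup [ 0.44867434 -0.00324288  0.088     ] bottle [0.46899952 0.51855354 0.05      ]
```

View pics/c1.png

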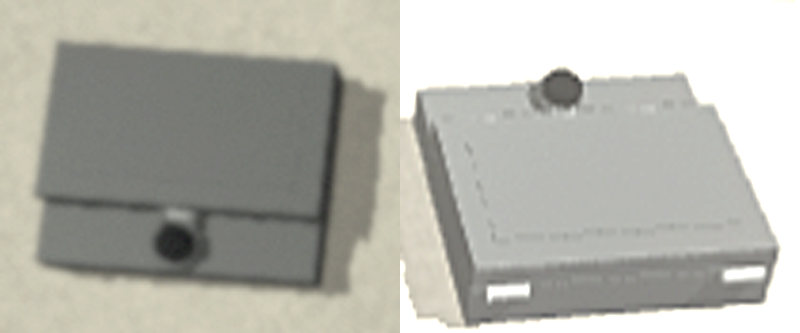

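The crop confirms it. It shows a wide flat grey case with a black button on its front ledge, at about (0.596, 0.234), and both views agree to 3 mm. I work out the approach next.

```bash
cat > go.py <<'E'
from h import *
import sys
from scipy.spatial.transform import Rotation as Ro
o=get_obs(); R=Ro.from_euler('xyz',o['orientation'],degrees=True).as_matrix()
T=np.array([float(v) for v in sys.argv[1:4]])
print('t',o['t'],'tcp',o['tcp_pos'].round(4),'F',o['contact_force'].round(2),'gap',o['finger_gap'])
print('shift mm',(R.T@(T-o['tcp_pos'])*1000).round(1)); print(R.round(3))
E
python3 go.py .593 .234 .160
```

```text
t 0.2 tcp [0.2781 0.6148 0.3033] F [0.53 0.72 0.22] gap 0.08531177716704835
shift mm [ 143.6 -217.   443.8]
[[-0.     0.412  0.911]
 [-0.001  0.911 -0.412]
 [-1.    -0.001  0.   ]]
```

Call:
{"fn": "move_arm", "kwargs": {"moves": [[[0,-26,52],-0.07],[[0,-52,105],-0.15],[[0,-78,158],-0.22],[[0,-104,210],-0.3],[[0,-130,265],-0.37]], "jaw": 0}}

```text
t: 0.82
tcp_pos: [0.4668, 0.3859, 0.3039]
orientation: [117.6, 90.0, 114.6]
contact_force: [0.8, 0.9, 0.3]
finger_gap: -0.0004
```

```bash
python3 go.py .593 .234 .160
```

```text
t 0.825 tcp [0.4668 0.3859 0.3039] F [0.79 0.91 0.27] gap -0.0004087056137003278
shift mm [ 143.9 -145.2  133.9]
[[-0.     0.052  0.999]
 [ 0.     0.999 -0.052]
 [-1.     0.    -0.   ]]
```

Call:
{"fn": "move_arm", "kwargs": {"moves": [[[0,-40,37],0],[[10,-80,74],0],[[50,-120,110],0],[[90,-145,134],0],[[115,-145,134],0]]}}

```text
t: 1.45
tcp_pos: [0.5934, 0.2303, 0.1865]
orientation: [-104.9, 89.8, -108.4]
contact_force: [-0.3, -0.5, -0.5]
finger_gap: 0.0002
```

```bash
python3 - <<'E'
from h import *
a=snap('scene','s2');b=snap('top','t2')
x=np.hstack([cv2.resize(b['frame'][110:210,70:190],(400,333),interpolation=2),cv2.resize(a['frame'][130:260,270:426],(400,333),interpolation=2)])
cv2.imwrite('pics/c2.png',cv2.convertScaleAbs(x[:,:,::-1],alpha=1.8))
E
python3 go.py .593 .234 .125
```

```text
t 1.55 tcp [0.5905 0.2337 0.1855] F [-0.55 -0.16 -0.07] gap -4.6140621225815786e-05
shift mm [60.5  0.7  2.8]
[[-0.006  0.056  0.998]
 [-0.003  0.998 -0.056]
 [-1.    -0.003 -0.006]]
```

View pics/c2.png

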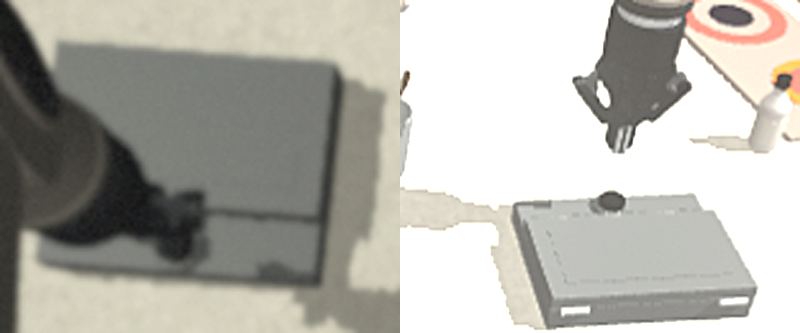

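The fingers are shut above the button (crop 610,200), with the knuckles spread along the case and clear of the lid. I descend.

Call:
{"fn": "move_arm", "kwargs": {"moves": [[[25,0,2],0],[[45,0,2],0],[[56,0,2],0],[[60,0,2],0],[[60,0,2],0]]}}

```text
t: 2.17
tcp_pos: [0.594, 0.2353, 0.1292]
orientation: [30.7, 90.0, 27.6]
contact_force: [-0.6, -0.6, -0.2]
finger_gap: -0.0
```

```bash
python3 go.py .593 .234 .115
```

```text
t 2.175 tcp [0.594  0.2353 0.1292] F [-0.56 -0.62 -0.21] gap -1.6896922198779447e-05
shift mm [14.2 -1.3 -1. ]
[[ 0.     0.055  0.999]
 [ 0.     0.999 -0.055]
 [-1.     0.     0.   ]]
```

Call:
{"fn": "move_arm", "kwargs": {"moves": [[[6,-1,0],0],[[9,-1,0],0],[[11,-1,0],0],[[13,-1,0],0],[[13,-1,0],0]]}}

```text
t: 2.8
tcp_pos: [0.5938, 0.234, 0.1159]
orientation: [-128.8, 90.0, -131.9]
contact_force: [-1.3, -1.8, 2.8]
finger_gap: -0.0001
```

Contact at about 3 N. A little more, then a check.

Call:
{"fn": "move_arm", "kwargs": {"moves": [[[1,0,0],0],[[2,0,0],0],[[2,0,0],0]]}}

```text
t: 3.18
tcp_pos: [0.5938, 0.234, 0.1139]
orientation: [-123.4, 90.0, -126.6]
contact_force: [-1.6, -1.2, 3.4]
finger_gap: -0.0
```

```bash
python3 - <<'E'
from h import *
a=snap('scene','s3')
x=cv2.resize(a['frame'][130:260,270:426],(600,500),interpolation=2)
cv2.imwrite('pics/c3.png',cv2.convertScaleAbs(x[:,:,::-1],alpha=1.8))
E
python3 go.py .593 .234 .115
```

```text
t 3.225 tcp [0.5938 0.234  0.1139] F [-1.03 -1.22  3.99] gap -0.00013862243961884396
shift mm [-1.1 -0.1 -0.8]
[[-0.     0.055  0.998]
 [-0.     0.998 -0.055]
 [-1.    -0.    -0.   ]]
```

View pics/c3.png

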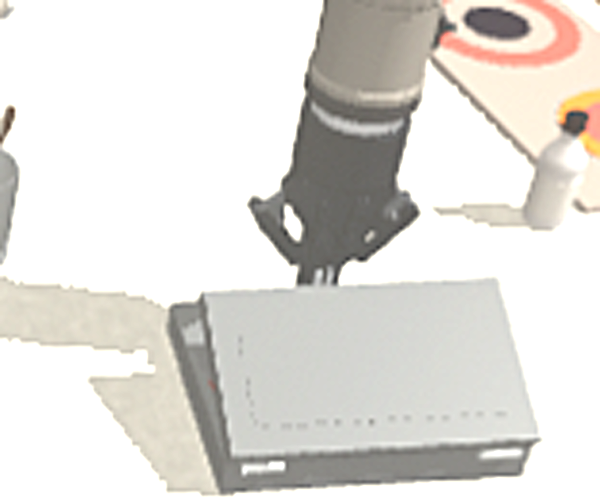

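The lid is free and rising. I withdraw up and back towards the robot, away from the lid.

Call:
{"fn": "move_arm", "kwargs": {"moves": [[[-6,0,-4],0],[[-25,0,-20],0],[[-55,0,-40],0],[[-90,0,-60],0],[[-120,0,-80],0]]}}

```text
t: 3.85
tcp_pos: [0.5131, 0.2389, 0.2352]
orientation: [58.2, 89.9, 55.1]
contact_force: [-0.1, -0.3, -1.4]
finger_gap: -0.0
```

Call:
{"fn": "move_arm", "kwargs": {"moves": [[[-30,0,0],0],[[-60,0,0],0],[[-60,0,0],0],[[-60,0,0],0],[[-60,0,0],0]]}}

```text
t: 4.47
tcp_pos: [0.5133, 0.2383, 0.2927]
orientation: [-148.0, 89.9, -151.2]
contact_force: [-0.0, 0.2, -0.5]
finger_gap: -0.0003
```

Call:
{"fn": "move_arm", "kwargs": {"moves": [[[0,0,0],0],[[0,0,0],0],[[0,0,0],0],[[0,0,0],0],[[0,0,0],0]]}}

```text
t: 5.1
tcp_pos: [0.514, 0.2385, 0.2939]
orientation: [126.0, 90.0, 122.9]
contact_force: [-0.4, -0.8, -0.0]
finger_gap: -0.0001
```

```bash
python3 - <<'E'
from h import *
a=snap('scene','s4');b=snap('top','t4')
cv2.imwrite('pics/both4.png',cv2.convertScaleAbs(cv2.resize(np.hstack([a['frame'],b['frame']])[:,:,::-1],(800,300),interpolation=cv2.INTER_AREA),alpha=1.4))
c0=cv2.imread('pics/t0.png');d=cv2.absdiff(c0,b['frame'][:,:,::-1])
print('cup diff',d[225:255,198:228].mean(),'box diff',d[130:212,262:322].mean())
E
python3 go.py .593 .234 .115
```

```text
cup diff 5.152592592592592 box diff 4.026422764227642
t 5.2 tcp [0.514  0.2385 0.2939] F [-0.17 -0.45 -0.31] gap 0.0003545082848437549
shift mm [178.9  -0.2  79.1]
[[ 0.     0.055  0.998]
 [ 0.     0.998 -0.055]
 [-1.     0.     0.   ]]
```

View pics/both4.png

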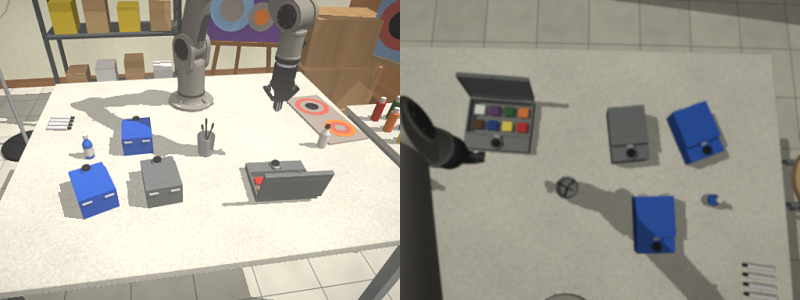

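The case lid stands open past vertical with the paints showing. The box is shut and the cup is in place. I wait a moment, check that nothing moves, and hand in.

Call:
{"fn": "move_arm", "kwargs": {"moves": [[[0,0,0],0],[[0,0,0],0],[[0,0,0],0],[[0,0,0],0],[[0,0,0],0]]}}

```text
t: 5.82
tcp_pos: [0.514, 0.2385, 0.2939]
orientation: [163.6, 90.0, 160.4]
contact_force: [-0.6, -0.4, 0.2]
finger_gap: 0.0001
```

Run:
```python
from h import *
for n in('scene','top'):
    b=camera(n)['frame'][:,:,::-1]; d=cv2.absdiff(cv2.imread(f'pics/{n[0]}4.png'),b); print(n,d.mean(),(d.max(2)>25).sum())
    if n=='scene': print('lid',(d[200:265,305:430].max(2)>25).sum())
c0=cv2.imread('pics/t0.png')
f=lambda im:cv2.phaseCorrelate(np.float32(cv2.cvtColor(c0,6)[222:258,196:230]),np.float32(cv2.cvtColor(np.ascontiguousarray(im),6)[222:258,196:230]))
print('cup shift px',f(b)); print(get_obs()['contact_force'])
finish_job()
```

```text
scene 0.4721849229600694 1
lid 0
top 0.5881466335720487 0
cup shift px ((-0.45417922261048815, 0.37343259197391987), 0.7452738417519463)
[-0.41400242  0.36669226 -0.22456165]
the job is handed in; nothing more can be done
```

I pressed the wide grey case's button with the closed fingertips, at about 4 N. The lid sprang open, and I moved the hand up and back before handing in at about 6 s on the robot's clock.

- **Lid:** it stands open past vertical with the paints showing. The last pictures, about 0.7 s apart, show no movement. I did not measure its exact angle.
- **Box:** the taller box is still shut by eye.
- **Cup:** it stands upright. The shift measured in the top view is about 0.6 pixel, or 1–2 mm. The arm's shadow moved across that area, so part of that may not be real.
- **Contact:** the wrist force is near zero and the hand is clear of everything.

No check failed or disagreed.

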